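Spring a test plate into the inspection vice and switch it on

ROBOT

A 6-joint arm with a two-finger parallel gripper is mounted at the origin on the work surface. World frame = base frame: x ahead of the robot, y to its left, z up, the work surface at z = 0. Lengths are in mm, angles in degrees, forces in N, time in s.
With the tool pointing down it reaches from about 300 to 850 mm from the base axis. Payload 4.2 kg.
Tool frame: the origin (TCP) lies on the centre line of the jaws, within the pads' length; the fingertips stand env.nose_length ahead of it and the grasp point (between the pads) lies 2 mm behind it (env.nose_length is the distance from the TCP to the fingertips, in mm); z points along the fingers, y is the direction in which the jaws open and shut (so a half turn about z gives the same grasp; the last joint's range is limited). The gripper opens to 91 mm and grips with 3 to 60 N. Pads are 32 mm wide; open, the fingers measure 118 mm over their backs; the gripper's body (76 mm by 178 mm) begins 60 mm behind the grasp point.
Start: joints at [-64.687, 18.312, 89.639, -0, 72.044, -1.146], TCP at [256.202, -514.783, 230.976] pointing down, gripper open.
Joint ranges: [-177.97, 177.97], [-48.28, 115.42], [12.27, 149.76], [-77.06, 257.06], [2.81, 150.46], [-146.56, 146.56]. Speed limits (degrees/s): [147.25, 147.25, 180, 180, 180, 180].

INTERFACE

Orientations are given as [roll, pitch, yaw] about the fixed x, y, z axes, in that order (R = Rz(yaw) Ry(pitch) Rx(roll)).
In Python, from workcell import env gives the robot as it stands. The module is installed in compiled form; this text tells all that it offers.
- The arm moves only by the tool jog_arm, never from a script. Its argument "deltas" is a list that holds one entry, the list of rows, each a list of 5 numbers: the shift along the tool's x, y, z in m, then the turn about the tool's z in degrees, then the finger opening in m, from 0 to 0.0912. A call has 1 to 20 rows; each row is the pose to reach, as a shift and turn from the pose commanded when the call began, along the tool's axes at that moment; what a row does not reach only later rows make up. A row lasts 1/12 s, in which the tool goes at most 41.7 mm and 7.16 degrees, less where a joint would pass 70% of its speed; a pose out of reach is approached as far as the arm can. A call with a gripper value outside its range is refused whole. The fingers move at their own pace and stop on an object; "grip_force" is the grip in N (left out, the last holds). Time passes only in rows, so rows that repeat a pose let the fingers close. It gives the time, the measured TCP pose, the force and the opening at its end, in the units of the state.
- env.state(): the state, without advancing time (a new reading comes with each control period).
- env.grab_frame(name): name is "scene" or "top" or "wrist"; returns the picture (480x640x3 uint8, red, green, blue); there is no depth.
- env.camera_params(name): a dict with "fx", "fy", "cx", "cy" (pixels), "xyz" and "orientation" of the camera in the world. Camera axes: x right, y down, z forward; pixel columns grow to the right and rows downward; lengths in mm; the calibration is good to about 2 mm. A picture is of the moment at which its call begins: read the wrist's pose just before it. camera_params takes no time and is no camera call; for the wrist camera it gives the pose at the moment of the call.
- env.job_done(): hands the job in, once; it reports no verdict.
Trained networks look in the newest picture that a camera, given by its name, has taken for a name from the list of things; names that differ only in an ending like _2 or _b are one class to them, and where a whole thing is asked for, a point or a joint stands for the part that bears it (a point fixed in the world has none). Each returns a list of dicts, best first, with "conf" (0 to 1); they miss things now and then, are a little off and sometimes report something else, mostly with a low value. They report only what shows in the picture. A call takes as long as a camera call. They do not tell look-alikes from the thing itself.
- env.look_for(camera, label): "xyz" ([x, y, z] in mm, in world coordinates, good to about 4 mm: the middle of the surface that is visible of it).
The state is a dict: "time_s": time; "qpos": joint angles; "qvel": joint speeds; "effort": joint torques, N m; "ee_pos": TCP position; "ee_rot": TCP orientation; "force": force on the tool from outside, world axes, zero at the start; "torque": the same for the moment, N m; "gripper_width": finger opening in mm.
Only numpy, scipy, OpenCV 4.12 (cv2) and the standard library are available. Lean on these libraries where they do the work, as an engineer would, in place of code of your own. Each camera call takes 0.05 s, during which the arm holds its last target.

TASK

Slide the blue test plate across the loading shelf to the fence, then push it along the fence into the spring vice so that its front edge drives the far orange jaw back, lower its rear edge down behind the near orange jaw and let go, so that the plate lies flat under both lips, centred by the springs. Then throw the red-knobbed toggle lever fully over, away from the side it leans to now. Leave the other things on the table where they are.

Things in the scene. Friction and masses are not known exactly. Their poses are not given: they have to be found in the camera images.
- vice: Green spring vice and its loading shelf, one fixed casting. Origin on the table under the vice's centre; z up, y = the way the plate is pushed in, x across towards the fence (away from the robot). Bed: dark steel with two slippery white strips on it, top 45 mm up, y -38..106 mm. Between shelf and bed (y -100..-38) it is open down to 26 mm above the table for |x| < 39 mm, so fingers can go down there.
- shelf_end (a point): Middle of the loading shelf's end edge, at vice x 0, y -100 mm, on its top, 62 mm above the table; same axes as the vice. The shelf is bright steel, x -165..57, y -310..-100 mm in the vice frame.
- fence_mid (a point): Middle of the top of the fence: straight green wall at vice x 57..63, y -310..60 mm, top 76 mm above the table. A second wall, slippery white, at x -63..-57 runs along the vice only, y -70..60 mm, and flares out to x -74 at y -98: a channel 114 mm wide for the 110 mm plate. Pushed on its rear edge a few mm to the -x side of the middle, the plate keeps to the fence.
- seat (a point): Point on the vice bed's top at its centre, 45 mm above the table: where the plate's origin is when it lies flat and centred. Same axes as the vice.
- far_jaw (a joint): Far sprung jaw, orange bar 100 mm wide at the end of the bed. Value in m: 0 at rest, up to 0.024 pushed back along vice +y. It has a groove 12 mm high above the bed under a lip; at rest its back wall is at y 61, the lip edge at y 53 mm. Spring about 2 N at rest plus 500 N/m: 11.5 N at 0.019 m.
- far_jaw_lip (a point): Middle of the far jaw's lip edge, on its top, 62 mm above the table (moves with the jaw).
- near_jaw (a joint): Near sprung jaw, two orange prongs 14 mm wide centred at vice x -46 and 46 mm, moving together. Value in m: 0 at rest (cannot come further in), up to 0.012 pushed back along vice -y; same spring. At rest the tops span y -80..-55 mm, the back wall under the lip is at y -61, lip underside 56 mm up. A plate seated between both jaws pushes each back 4 mm.
- near_jaw_lip (a point): Midway between the two prongs at the top of the near jaw's lip edge, 61 mm above the table, vice y -55 mm at rest (moves with the jaw). The plate slides over the prong tops from the shelf.
- plate: Loose flat blue plate, bright disc in the middle, 110 (x) by 130 (y) by 8 mm, about 0.35 kg; origin at the centre of its underside. Starts on the shelf within 0.25 rad of square, short of the fence. Pushed over the near jaw it tips front edge down on to the bed. Its rear edge clears the near lip once the far jaw is back 15 mm; it then clings to the pushing finger and goes down with it.
- lever_base: Grey base of the toggle lever, 70 x 50 x 25 mm, fixed on the table; origin under its centre. The lever swings in its x-z plane about an axis 22 mm above the table; it leans to its -x now and must go to its +x.
- lever (a joint): Toggle lever angle in rad: 0 leaning 0.5 rad to -x of its base, 1.0 (stop) leaning 0.5 rad to +x. It stays where it is left; about 1 N at the knob moves it.
- lever_tip (a point): Centre of the lever's red ball knob, 26 mm across, 80 mm from the swing axis.
- spray_bottle: white spray bottle with a red cap, 56 mm across, 170 mm tall; origin under its centre. A bystander
- paint_can: bare steel can, 64 mm across, 100 mm tall; origin under its centre. A bystander
- brush: cleaning brush lying on the table; a bystander
- wrench: steel wrench lying on the table; a bystander
- gauge_block: small brass block 60 x 30 x 25 mm; origin under its centre. A bystander
Mind the look-alikes: they are no part of the job. Several things have the shape of the plate; the one meant has the colours described above.

How it is judged:
By the outcome, as a careful person would: the job done as asked, in the order asked, and still so for the second after the job is handed in, with the robot touching nothing.
It also fails if it takes over 69 s, if anything falls off the work surface, if the arm or the gripper's body presses on something with over 40 N, if the wrist force passes 120 N, or if a joint passes its speed limit or range.

## Working session

There is one attempt and no reset: what is moved stays moved. The work goes in short steps, Python scripts to look and compute and a tool call to move; the robot and the scene stay as the last step left them, time stands still between calls to the robot, and variables do not carry over. Pictures are saved under pics/ and viewed, and the job is handed in when it is done.

Besides the shell and the picture viewer there is one more tool, called after ">>>" by a JSON object that holds its "api" and its "payload", one argument or row to a line. jog_arm: Moves the arm, as the interface text tells. Its arguments: {"type":"object","properties":{"deltas":{"type":"array"},"grip_force":{"type":"number"}},"required":["deltas"]}

```bash
mkdir -p pics; python3 - <<'E'
from workcell import env
import cv2
print(env.state()); print(env.nose_length)
for n in ["scene","top"]:
    f=env.grab_frame(n); cv2.imwrite(f"pics/{n}0.png",f[:,:,::-1]); print(n,env.camera_params(n))
E
```

```text
{'time_s': 0.0, 'qpos': array([-6.46865863e+01,  1.83514623e+01,  8.97057936e+01, -1.42530580e-04,
        7.20420218e+01, -1.14533310e+00]), 'qvel': array([ 0.04076251, -0.02352212,  0.03344803,  0.11599712,  0.04385804,
       -0.11971812]), 'effort': array([ 4.00058634e-03, -4.12454689e+01, -2.31971061e+01,  7.31859938e-02,
        4.57126228e-02, -1.29950263e-04]), 'ee_pos': array([ 256.00113176, -514.35213755,  230.12618027]), 'ee_rot': array([-1.79900739e+02, -1.84892847e-03,  2.64587892e+01]), 'force': array([-0.4003498 ,  0.51566771, -0.29606207]), 'torque': array([ 0.01312802,  0.03334535, -0.01368728]), 'gripper_width': 91.48971603611864}
17.0
scene {'fx': 476.1971688113977, 'fy': 476.1971688113977, 'cx': 317.80323457833924, 'cy': 245.23407989025827, 'xyz': array([1299.88002813, -370.83524291,  690.20912313]), 'orientation': array([-124.92898109,   -0.39245861,   64.42178968])}
top {'fx': 508.6070276749877, 'fy': 508.6070276749877, 'cx': 318.56296126834843, 'cy': 235.86625476923098, 'xyz': array([ 262.10729508,   40.41703882, 1234.63173921]), 'orientation': array([-168.55269522,   -0.80285829,  -88.93883863])}
```

View pics/scene0.png

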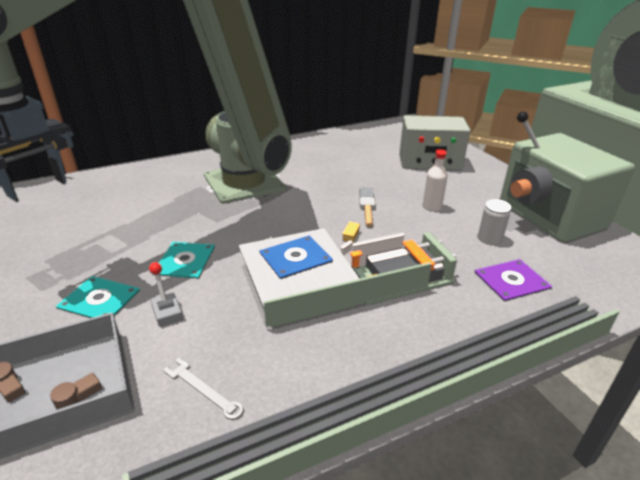

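View pics/top0.png

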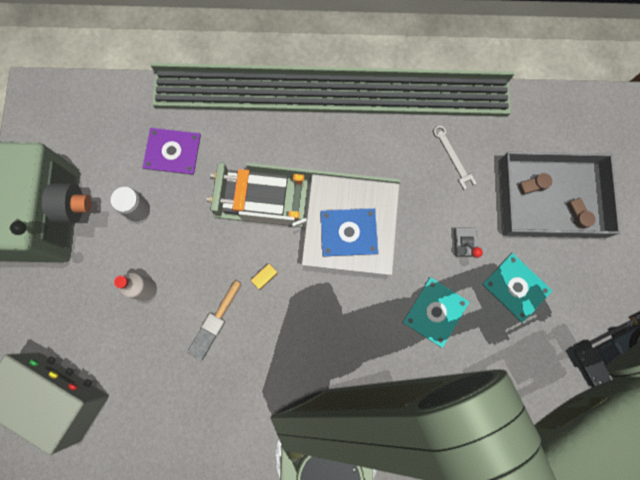

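The top picture shows a blue plate at (349,232) on the shelf. The look-alikes are purple at (172,150) and teal at (437,311) and (518,287), all lying on the table. Only the blue one fits the description. I'll confirm with crops.

```bash
cat > h.py <<'E'
import numpy as np, cv2
from scipy.spatial.transform import Rotation as R
from workcell import env
def cam(n):
    p=env.camera_params(n); return p,R.from_euler('xyz',p['orientation'],degrees=True).as_matrix()
def px2w(n,u,v,z,pc=None):
    p,M=pc or cam(n); d=M@np.array([(u-p['cx'])/p['fx'],(v-p['cy'])/p['fy'],1]); c=np.array(p['xyz'])
    return c+d*(z-c[2])/d[2]
def w2px(n,X,pc=None):
    p,M=pc or cam(n); q=M.T@(np.array(X)-p['xyz']); return np.array([p['fx']*q[0]/q[2]+p['cx'],p['fy']*q[1]/q[2]+p['cy']])
E
python3 - <<'E'
import cv2
t=cv2.imread('pics/top0.png'); s=cv2.imread('pics/scene0.png')
cv2.imwrite('pics/tc.png',cv2.resize(t[150:290,200:410],None,fx=3.8,fy=3.8,interpolation=cv2.INTER_CUBIC))
cv2.imwrite('pics/sc.png',cv2.resize(s[220:330,230:470],None,fx=3.3,fy=3.3,interpolation=cv2.INTER_CUBIC))
cv2.imwrite('pics/tl.png',cv2.resize(t[215:275,440:500],None,fx=8,fy=8,interpolation=cv2.INTER_CUBIC))
E
```

```text
(no output)
```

View pics/tc.png

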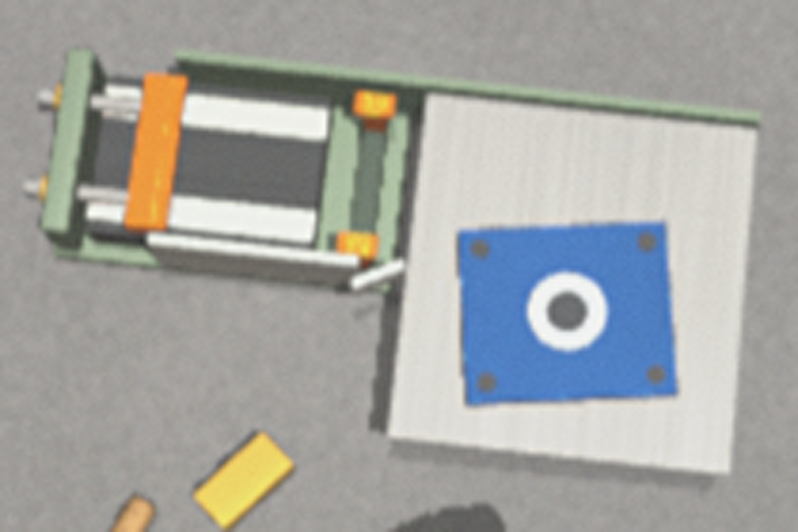

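View pics/sc.png

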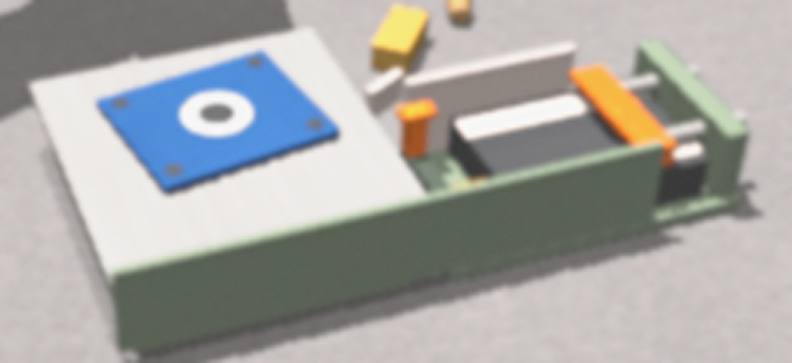

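View pics/tl.png

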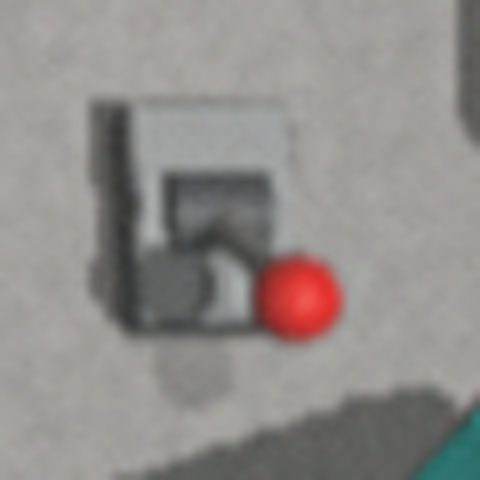

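The crops confirm it: the blue plate with the bright disc lies on the bright shelf, and nothing else blue is there. Now I'll fit the poses.

```bash
cat > fit.py <<'E'
from h import *
from scipy.optimize import least_squares
CT,CS=cam('top'),cam('scene')
T=lambda u,v:(u/3.8+200-.37,v/3.8+150-.37); S=lambda u,v:(u/3.3+230-.35,v/3.3+220-.35)
def fit(obs,x0):
    def res(p,full=False):
        c,s=np.cos(p[2]),np.sin(p[2]); r=[]
        for cn,uv,(x,y,z) in obs:
            X=[p[0]+c*x-s*y,p[1]+s*x+c*y,z]
            o=np.array([p[3],p[4]]) if cn=='S' else np.array([p[5],p[6]])
            r+=list(w2px(None,X,CT if cn=='T' else CS)+o-uv)
        return np.array(r+([] if full else list(.7*p[3:])))
    s=least_squares(res,list(x0)+[0]*4,x_scale=[1,1,.01,1,1,1,1],loss='soft_l1')
    return s.x,res(s.x,True).reshape(-1,2)
if __name__=='__main__':
    obs=[('T',T(427,95),(57,-100,62)),('T',T(388,437),(-165,-100,62)),('T',T(730,472),(-165,-310,62)),('T',T(755,125),(57,-310,62)),
    ('T',T(178,52),(63,60,76)),('T',T(187,76),(50,53,62)),('T',T(168,230),(-50,53,62)),('T',T(760,115),(63,-310,76)),
    ('S',S(30,85),(-165,-310,62)),('S',S(315,30),(-165,-100,62)),('S',S(113,276),(63,-310,76)),('S',S(662,147),(63,60,76))]
    v,r=fit(obs,[px2w('top',265,205,45)[0],px2w('top',265,205,45)[1],-.1]); print('vice',v.round(4)); print(r.round(1))
    pl=[('T',T(458,230),(55,65,70)),('T',T(666,222),(55,-65,70)),('T',T(677,395),(-55,-65,70)),('T',T(467,405),(-55,65,70)),
    ('S',S(97,101),(-55,-65,70)),('S',S(263,52),(-55,65,70)),('S',S(338,132),(55,65,70)),('S',S(167,190),(55,-65,70))]
    c=px2w('top',349,232,70); p,r=fit(pl,[c[0],c[1],0]); print('plate',p.round(4)); print(r.round(1))
    c,s=np.cos(v[2]),np.sin(v[2]); d=p[:2]-v[:2]; print('plate in vice',c*d[0]+s*d[1],-s*d[0]+c*d[1],np.degrees(p[2]-v[2]))
    # lever
    L=lambda u,v:(u/8+440-.44,v/8+215-.44)
    print('base corners z25',[px2w('top',*L(*q),25)[:2].round(0) for q in [(135,100),(290,100),(135,325),(290,325)]])
    rays=[]
    for C,uv in [(CT,L(300,298)),(CS,(155,268))]:
        P,M=C; d=M@np.array([(uv[0]-P['cx'])/P['fx'],(uv[1]-P['cy'])/P['fy'],1]); rays.append((np.array(P['xyz']),d/np.linalg.norm(d)))
    A=sum(np.eye(3)-np.outer(d,d) for _,d in rays); b=sum((np.eye(3)-np.outer(d,d))@c for c,d in rays); print('ball',np.linalg.solve(A,b))
    for lab in ['lever_base','lever_tip','plate','seat','far_jaw_lip','near_jaw_lip','fence_mid','shelf_end']:
        print(lab,[(np.round(q['xyz'],0),round(q['conf'],2)) for q in env.look_for('top',lab)[:3]])
E
python3 fit.py
```

```text
vice [ 6.038460e+02  1.504564e+02 -8.940000e-02  4.670000e-02  5.862000e-01
 -2.721000e-01  4.100000e-02]
[[ 0.3 -0.6]
 [ 0.   0.1]
 [-0.1  0.8]
 [ 0.6  0.9]
 [-0.5 -0.7]
 [ 0.   0.4]
 [-0.7 -0.2]
 [ 0.5 -0.6]
 [-0.3  0.1]
 [-1.5 -0.1]
 [ 0.3  0.2]
 [ 1.3 -0.5]]
plate [ 5.100891e+02 -4.262330e+01  6.450000e-02 -7.020000e-02  9.452000e-01
 -1.153000e-01  2.220000e-01]
[[-0.1 -0. ]
 [ 0.  -0.2]
 [ 0.4  0.1]
 [-0.2 -0.1]
 [-0.5  0.1]
 [ 0.1 -0.4]
 [ 1.4 -0.2]
 [-0.5  0.1]]
plate in vice -76.15251118961716 -200.6761635914975 8.818075183593008
base corners z25 [array([ 537., -309.]), array([ 538., -356.]), array([ 467., -306.]), array([ 468., -353.])]
ball [ 463.96844066 -334.20730747   93.68682774]
lever_base [(array([ 496., -332.,   26.]), 0.77), (array([606.,  86.,  25.]), 0.51)]
lever_tip []
plate [(array([724., 400.,   4.]), 0.92), (array([ 327., -259.,    8.]), 0.73), (array([ 392., -454.,   11.]), 0.71)]
seat [(array([588.,  49.,  64.]), 0.68)]
far_jaw_lip [(array([608., 219.,  63.]), 0.7), (array([507., -41.,  68.]), 0.41)]
near_jaw_lip [(array([607.,  85.,  23.]), 0.87)]
fence_mid [(array([585.,  46.,  64.]), 0.59), (array([507., -40.,  70.]), 0.36)]
shelf_end [(array([ 496., -329.,   27.]), 0.74), (array([587.,  45.,  63.]), 0.63), (array([282., 278.,  19.]), 0.22)]
```

Plate in the vice frame is about (-76,-201), turned +8.8°. The ball triangulates to z 93.7 (92 expected) and lies 38 mm to -x of the base centre (38 expected). All of this is consistent. Next I'll work out the approach to the plate's -x side, with both fingers open as a squaring pusher.

```bash
cat > mv.py <<'E'
from h import *
V=np.array([603.85,150.46]); VY=-.0894
def v2w(x,y): c,s=np.cos(VY),np.sin(VY); return V+[c*x-s*y,s*x+c*y]
def w2v(w): c,s=np.cos(VY),np.sin(VY); d=np.array(w[:2])-V; return np.array([c*d[0]+s*d[1],-s*d[0]+c*d[1]])
def delta(cmd,tgt): # cmd,tgt: (x,y,z,yaw deg), tool down
    a=np.radians(cmd[3]); c,s=np.cos(a),np.sin(a); d=np.array(tgt[:3])-cmd[:3]
    return np.array([c*d[0]+s*d[1], s*d[0]-c*d[1], -d[2], -(tgt[3]-cmd[3])]).round(2)
def now():
    s=env.state(); return np.array([*s['ee_pos'],s['ee_rot'][2]])
def show():
    s=env.state(); print('t',round(s['time_s'],2),'ee',s['ee_pos'].round(1),s['ee_rot'].round(2),'vice',w2v(s['ee_pos']).round(1),'F',s['force'].round(1),'w',round(s['gripper_width'],1))
E
python3 - <<'E'
from mv import *
show()
cmd=(256.202,-514.783,230.976,26.46); a=v2w(-166,-200); print(a,delta(cmd,(*a,130,-5.12)))
E
```

```text
t 0.5 ee [ 256.2 -514.8  230.9] [180.     0.    26.46] vice [-286.9 -693.6] F [-0.3  0.   0.6] w 91.3
[420.65673189 -33.92065658] [ 361.49 -357.21  100.98   31.58]
```

>>> {"api": "jog_arm", "payload": {
  "deltas": [
    [[0.012,-0.012,0,2,0.07],[0.036,-0.036,0,5,0.07],[0.064,-0.063,0,8,0.07],[0.092,-0.091,0,11,0.07],[0.12,-0.119,0.01,14,0.07],[0.148,-0.147,0.02,17,0.07],[0.176,-0.174,0.03,20,0.07],[0.204,-0.202,0.045,22,0.07],[0.232,-0.23,0.06,24,0.07],[0.26,-0.257,0.07,26,0.07],[0.288,-0.285,0.08,28,0.07],[0.316,-0.312,0.09,30,0.07],[0.34,-0.336,0.1,31,0.07],[0.355,-0.351,0.101,31.6,0.07],[0.3615,-0.357,0.101,31.6,0.07],[0.3615,-0.357,0.101,31.6,0.07],[0.3615,-0.357,0.101,31.6,0.07]]
  ]
}}

```text
time_s: 1.92
ee_pos: [420.9, -34.5, 130.2]
ee_rot: [180.0, -0.0, -5.1]
force: [-0.2, -0.5, -0.6]
gripper_width: 70.0
```

```bash
python3 - <<'E'
from mv import *
show()
f=env.grab_frame('wrist'); cv2.imwrite('pics/w1.png',f[:,:,::-1])
f=env.grab_frame('scene'); cv2.imwrite('pics/s1.png',f[:,:,::-1])
p=cam('wrist')
for q in [(-165,-310,62),(57,-310,62),(57,-100,62),(-165,-100,62)]: print(q,w2px(0,[*v2w(*q[:2]),q[2]],p).round())
show()
E
```

```text
t 1.92 ee [420.9 -34.5 130.2] [ 1.7996e+02 -3.0000e-02 -5.0700e+00] vice [-165.7 -200.5] F [-0.2 -0.5 -0.6] w 70.0
(-165, -310, 62) [505. 255.]
(57, -310, 62) [ 567. -205.]
(57, -100, 62) [ 109. -204.]
(-165, -100, 62) [166. 255.]
t 2.02 ee [420.6 -35.2 130.2] [ 1.7997e+02 -3.0000e-02 -5.2100e+00] vice [-165.9 -201.3] F [-0.  -0.8 -0.6] w 69.9
```

View pics/w1.png

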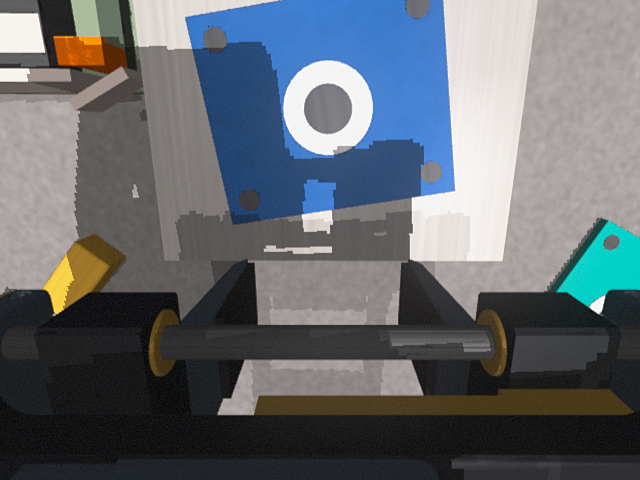

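View pics/s1.png

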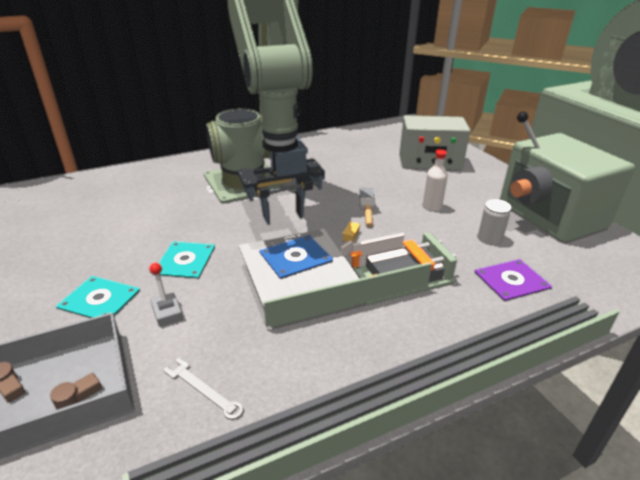

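The wrist picture shows the shelf's near edge at row 261, cols 164–503, against a prediction of (166–505, 255). That agrees to about 3 mm. The plate's nearest corner is at (233,224) and the fingers are clear in front of it. I'll lower next to it.

>>> {"api": "jog_arm", "payload": {
  "deltas": [
    [[0,0,0.02,0,0.07],[0,0,0.04,0,0.07],[0,0,0.048,0,0.07],[0,0,0.048,0,0.07],[0,0,0.048,0,0.07]]
  ]
}}

```text
time_s: 2.43
ee_pos: [420.8, -34.9, 82.2]
ee_rot: [180.0, 0.0, -5.2]
force: [-0.0, 0.2, 0.0]
gripper_width: 70.2
```

```bash
python3 - <<'E'
from mv import *
show()
f=env.grab_frame('wrist'); cv2.imwrite('pics/w2.png',f[:,:,::-1])
E
```

```text
t 2.43 ee [420.8 -34.9  82.2] [ 1.7999e+02  1.0000e-02 -5.2200e+00] vice [-165.8 -200.9] F [-0.   0.2  0. ] w 70.2
```

View pics/w2.png

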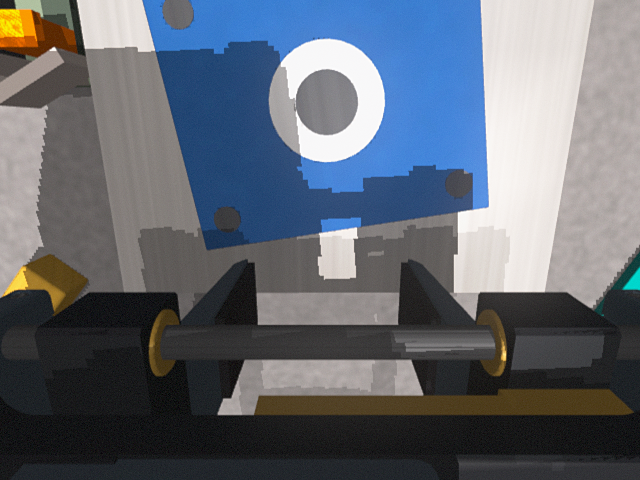

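The fingers are just clear of the plate's near edge (corner at (205,248)), with no contact force. Pushing to the fence.

>>> {"api": "jog_arm", "payload": {
  "deltas": [
    [[0.006,0,0,0,0.07],[0.012,0,0,0,0.07],[0.018,0,0,0,0.07],[0.024,0,0,0,0.07],[0.03,0,0,0,0.07],[0.036,0,0,0,0.07],[0.042,0,0,0,0.07],[0.048,0,0,0,0.07],[0.054,0,0,0,0.07],[0.06,0,0,0,0.07],[0.066,0,0,0,0.07],[0.072,0,0,0,0.07],[0.077,0,0,0,0.07],[0.081,0,0,0,0.07],[0.085,0,0,0,0.07],[0.088,0,0,0,0.07],[0.09,0,0,0,0.07],[0.09,0,0,0,0.07]]
  ]
}}

```text
time_s: 3.98
ee_pos: [511.2, -42.3, 81.9]
ee_rot: [180.0, -0.1, -5.1]
force: [-0.5, -0.2, 0.4]
gripper_width: 69.9
```

```bash
python3 - <<'E'
from mv import *
show()
f=env.grab_frame('top'); cv2.imwrite('pics/t3.png',cv2.resize(f[150:290,200:410,::-1],None,fx=3.8,fy=3.8,interpolation=cv2.INTER_CUBIC))
f=env.grab_frame('wrist'); cv2.imwrite('pics/w3.png',f[:,:,::-1])
E
```

```text
t 3.98 ee [511.2 -42.3  81.9] [ 1.7999e+02 -7.0000e-02 -5.1400e+00] vice [ -75.1 -200.2] F [-0.5 -0.2  0.4] w 69.9
```

View pics/t3.png

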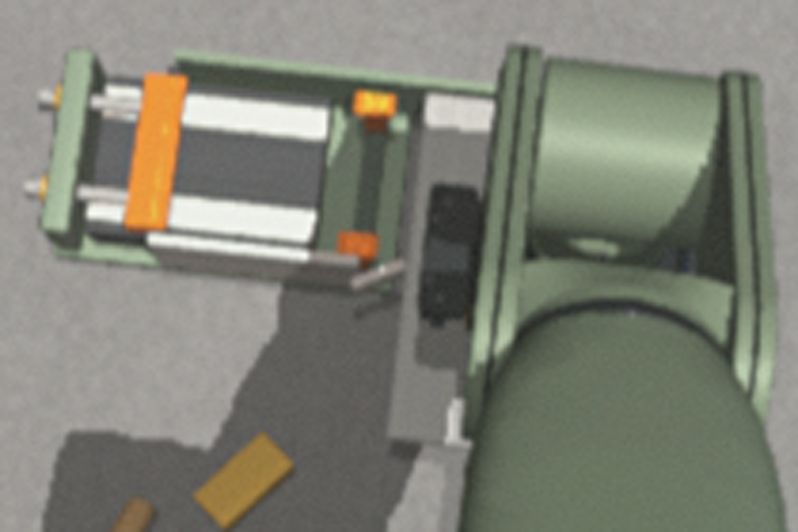

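View pics/w3.png

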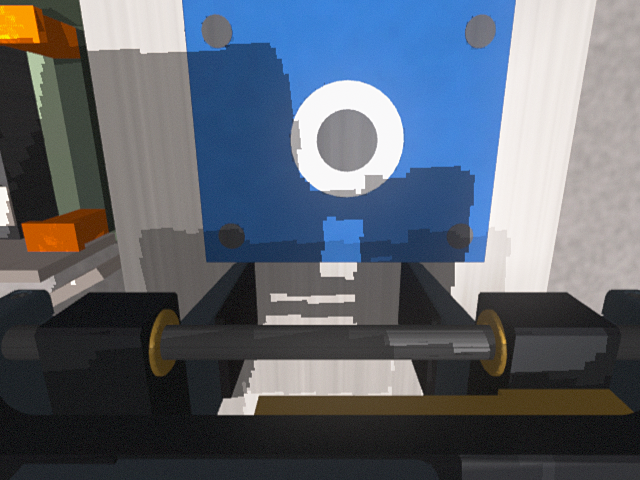

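The plate is now square to the gripper, with its near edge along both fingers at row 262. I'll move the last few mm to the fence slowly.

>>> {"api": "jog_arm", "payload": {
  "deltas": [
    [[0.002,0,0,0,0.07],[0.003,0,0,0,0.07],[0.004,0,0,0,0.07],[0.005,0,0,0,0.07],[0.006,0,0,0,0.07],[0.007,0,0,0,0.07],[0.007,0,0,0,0.07]]
  ]
}}

```text
time_s: 4.67
ee_pos: [514.0, -42.5, 81.6]
ee_rot: [180.0, 0.4, -5.1]
force: [-9.5, 0.8, 6.7]
gripper_width: 70.0
```

Contact with the fence at TCP vice x -72.3, where I expected -69. So my vice frame is about 3.3 mm too far in x, as the wrist view had suggested, and I'll correct it. Backing off, rising and looking.

>>> {"api": "jog_arm", "payload": {
  "deltas": [
    [[-0.006,0,0,0,0.07],[-0.015,0,0,0,0.07],[-0.022,0,-0.02,0,0.07],[-0.022,0,-0.05,0,0.05],[-0.022,0,-0.08,0,0.02],[-0.022,0,-0.1,0,0],[-0.022,0,-0.1,0,0],[-0.022,0,-0.1,0,0],[-0.022,0,-0.1,0,0]]
  ]
}}

```text
time_s: 5.42
ee_pos: [494.9, -40.8, 181.2]
ee_rot: [180.0, 0.0, -5.1]
force: [0.2, -0.3, 0.1]
gripper_width: 32.8
```

```bash
sed -i 's/^V=.*/V=np.array([600.55,150.75])/' mv.py; python3 - <<'E'
from mv import *
show(); p=cam('wrist')
f=env.grab_frame('wrist'); cv2.imwrite('pics/w4.png',f[:,:,::-1])
import pickle; pickle.dump(p,open('p4.pkl','wb'))
E
```

```text
Traceback (most recent call last):
  File "mv.py", line 11, in show
    s=env.state(); print('t',round(s['time_s'],2),'ee',s['ee_pos'].round(1),s['ee_rot'].round(2),'vice',w2v(s['ee_pos']).round(1),'F',s['force'].round(1),'w',round(s['gripper_width'],1))
                                                                                                        ~~~^^^^^^^^^^^^^
  File "mv.py", line 4, in w2v
    def w2v(w): c,s=np.cos(VY),np.sin(VY); d=np.array(w[:2])-V; return np.array([c*d[0]+s*d[1],-s*d[0]+c*d[1]])
                           ^^
NameError: name 'VY' is not defined. Did you mean: 'V'?
```

```bash
sed -i 's/^V=.*/V=np.array([600.55,150.75]); VY=-.0894/' mv.py; python3 - <<'E'
from mv import *
show(); p=cam('wrist')
f=env.grab_frame('wrist'); cv2.imwrite('pics/w4.png',f[:,:,::-1])
import pickle; pickle.dump(p,open('p4.pkl','wb'))
E
```

```text
t 5.42 ee [494.9 -40.8 181.2] [ 1.7999e+02  4.0000e-02 -5.1400e+00] vice [ -88.1 -200.2] F [ 0.2 -0.3  0.1] w 32.8
```

View pics/w4.png

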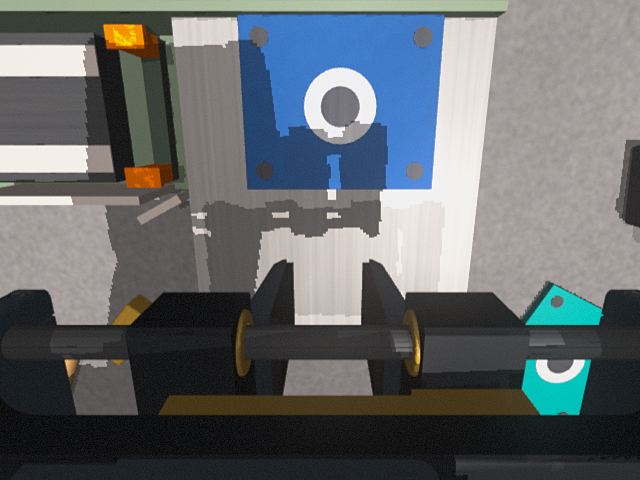

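The plate lies flush on the fence, with corners at (237,16), (444,16), (432,189) and (247,189). The shelf-end corner is near (170,17), with the prongs at (127,36) and (149,176). Checking these against the frame.

```bash
python3 - <<'E'
from mv import *
import pickle; p=pickle.load(open('p4.pkl','rb'))
for n,u,v,z in [('fl',237,15,70),('fr',444,15,70),('nr',432,189,70),('nl',247,189,70),('shelf end/fence',171,16,62),('shelf end mid',181,120,62),('shelf rear',485,120,62),('fence top edge',300,11,76),('prong+x tip corner',104,24,61),('prong-x',125,165,61),('prong-x',172,165,61),('bed edge strip',97,60,45)]:
    print(n,w2v(px2w(0,u,v,z,p)).round(1))
E
```

```text
fl [  56.2 -142.3]
fr [  56.2 -271.5]
nr [ -52.8 -272.3]
nl [ -52.8 -142.2]
shelf end/fence [ 57.7 -98.1]
shelf end mid [ -6.3 -97.7]
shelf rear [  -6.3 -307.4]
fence top edge [  56.8 -182.1]
prong+x tip corner [ 53.3 -53.7]
prong-x [-37. -54.]
prong-x [-37.  -87.6]
bed edge strip [ 34.4 -36.6]
```

The frame is consistent: plate 109×130, fence at 57, shelf end at -98 against -100. I'll shift y by 1.5 mm and go behind the plate.

```bash
sed -i 's/^V=.*/V=np.array([600.7,152.25]); VY=-.0894/' mv.py; python3 - <<'E'
from mv import *
show(); a=v2w(-4,-296); print(a,delta(now(),(*a,82,-5.12)))
E
```

```text
t 5.47 ee [494.6 -40.8 180.7] [ 1.80e+02  1.20e-01 -5.14e+00] vice [ -88.4 -201.7] F [ 0.2 -1.   0.3] w 29.1
[ 570.2888095  -142.21079449] [ 8.445e+01  9.426e+01  9.868e+01 -2.000e-02]
```

>>> {"api": "jog_arm", "payload": {
  "deltas": [
    [[0.01,0.015,0,0,0],[0.025,0.035,0,0,0],[0.045,0.055,0,0,0],[0.065,0.075,0,0,0],[0.08,0.09,0,0,0],[0.0845,0.094,0.01,0,0],[0.0845,0.094,0.035,0,0],[0.0845,0.094,0.065,0,0],[0.0845,0.094,0.09,0,0],[0.0845,0.094,0.0985,0,0],[0.0845,0.094,0.0985,0,0],[0.0845,0.094,0.0985,0,0]]
  ]
}}

```text
time_s: 6.47
ee_pos: [570.2, -141.3, 82.4]
ee_rot: [-180.0, 0.1, -5.1]
force: [0.3, -0.5, -0.2]
gripper_width: 0.3
```

```bash
python3 - <<'E'
from mv import *
show()
f=env.grab_frame('scene'); cv2.imwrite('pics/s5.png',cv2.resize(f[150:330,180:480,::-1],None,fx=2.6,fy=2.6,interpolation=cv2.INTER_CUBIC))
E
```

```text
t 6.47 ee [ 570.2 -141.3   82.4] [-1.7997e+02  1.4000e-01 -5.1200e+00] vice [  -4.2 -295.1] F [ 0.3 -0.5 -0.2] w 0.3
```

View pics/s5.png

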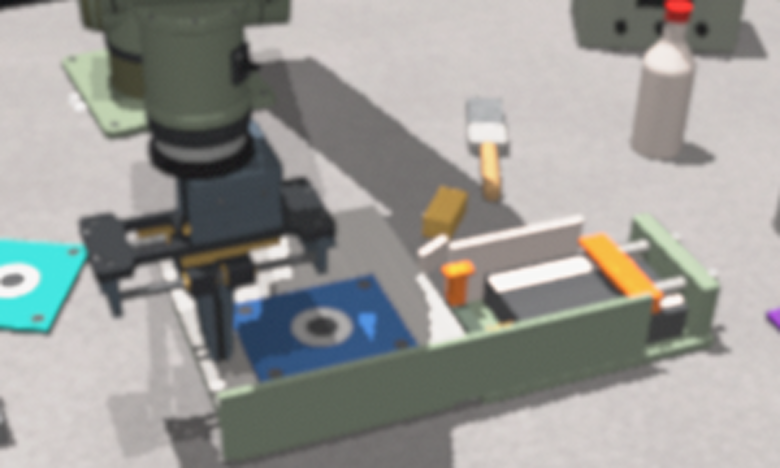

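Fingers are closed just behind the plate's rear edge, at about (215,345) in the crop. Pushing along the fence (tool -y).

>>> {"api": "jog_arm", "payload": {
  "deltas": [
    [[0,-0.004,0,0,0],[0,-0.01,0,0,0],[0,-0.017,0,0,0],[0,-0.024,0,0,0],[0,-0.031,0,0,0],[0,-0.038,0,0,0],[0,-0.045,0,0,0],[0,-0.052,0,0,0],[0,-0.059,0,0,0],[0,-0.066,0,0,0],[0,-0.073,0,0,0],[0,-0.08,0,0,0],[0,-0.087,0,0,0],[0,-0.094,0,0,0],[0,-0.101,0,0,0],[0,-0.108,0,0,0],[0,-0.115,0,0,0],[0,-0.122,0,0,0],[0,-0.127,0,0,0],[0,-0.13,0,0,0]]
  ]
}}

```text
time_s: 8.18
ee_pos: [583.0, -11.8, 83.5]
ee_rot: [180.0, -0.0, -5.1]
force: [-0.5, -3.1, 2.4]
gripper_width: 0.6
```

```bash
python3 - <<'E'
from mv import *
show()
f=env.grab_frame('wrist'); cv2.imwrite('pics/w6.png',f[:,:,::-1])
f=env.grab_frame('scene'); cv2.imwrite('pics/s6.png',cv2.resize(f[150:330,180:480,::-1],None,fx=2.6,fy=2.6,interpolation=cv2.INTER_CUBIC))
E
```

```text
t 8.18 ee [583.  -11.8  83.5] [ 1.80e+02 -1.00e-02 -5.11e+00] vice [  -3. -165.] F [-0.5 -3.1  2.4] w 0.6
```

View pics/w6.png

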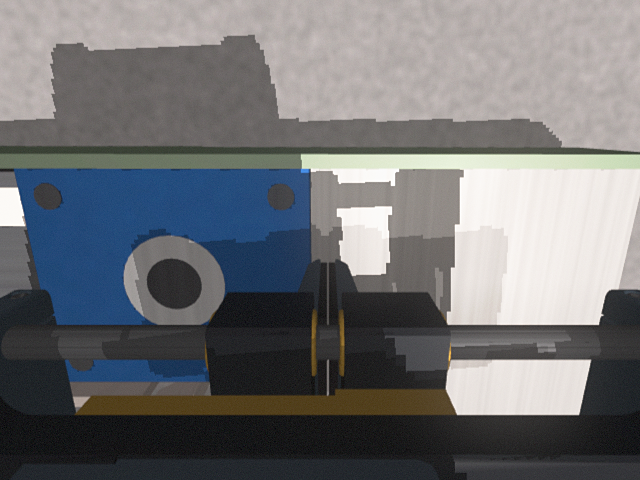

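View pics/s6.png

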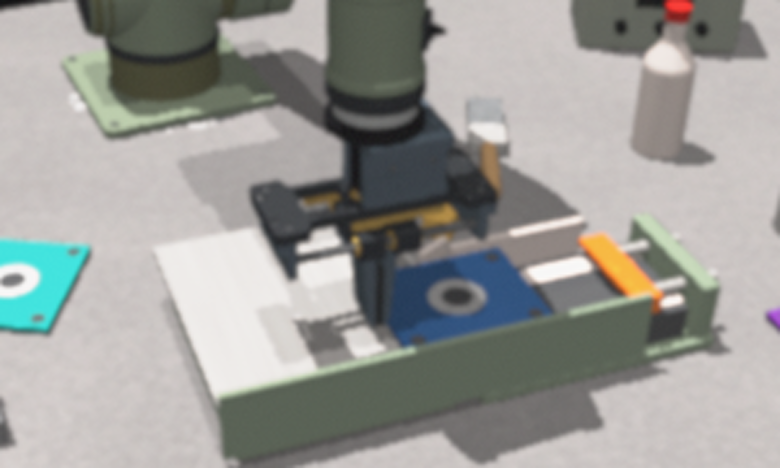

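The plate is square, on the fence and sliding over the prongs, with light forces. Continuing until it is near the far jaw.

>>> {"api": "jog_arm", "payload": {
  "deltas": [
    [[0,-0.004,0.001,0,0],[0,-0.009,0.001,0,0],[0,-0.014,0.001,0,0],[0,-0.019,0.001,0,0],[0,-0.024,0.001,0,0],[0,-0.029,0.001,0,0],[0,-0.034,0.001,0,0],[0,-0.038,0.001,0,0],[0,-0.042,0.001,0,0],[0,-0.046,0.001,0,0],[0,-0.05,0.001,0,0],[0,-0.054,0.001,0,0],[0,-0.058,0.001,0,0],[0,-0.062,0.001,0,0],[0,-0.066,0.001,0,0],[0,-0.07,0.001,0,0],[0,-0.074,0.001,0,0],[0,-0.078,0.001,0,0],[0,-0.08,0.001,0,0]]
  ]
}}

```text
time_s: 9.87
ee_pos: [590.2, 67.0, 83.3]
ee_rot: [179.9, -0.0, -5.1]
force: [-1.1, -5.5, 9.2]
gripper_width: 0.2
```

```bash
python3 - <<'E'
from mv import *
show()
f=env.grab_frame('wrist'); cv2.imwrite('pics/w7.png',f[:,:,::-1])
f=env.grab_frame('scene'); cv2.imwrite('pics/s7.png',cv2.resize(f[150:330,180:480,::-1],None,fx=2.6,fy=2.6,interpolation=cv2.INTER_CUBIC))
E
```

```text
t 9.87 ee [590.2  67.   83.3] [ 1.7993e+02 -3.0000e-02 -5.1000e+00] vice [ -2.8 -85.8] F [-1.1 -5.5  9.2] w 0.2
```

View pics/w7.png

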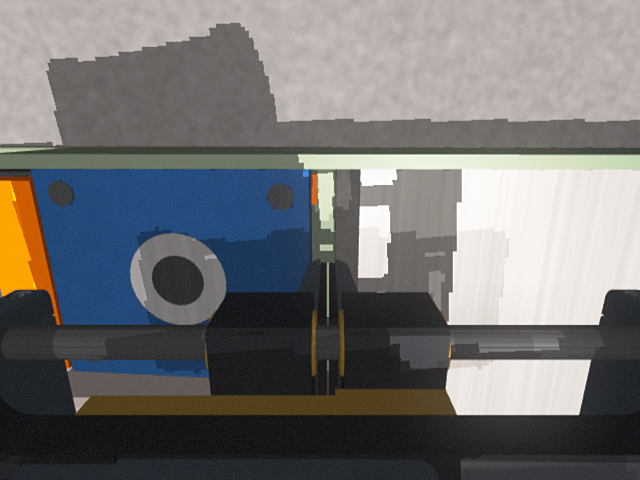

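View pics/s7.png

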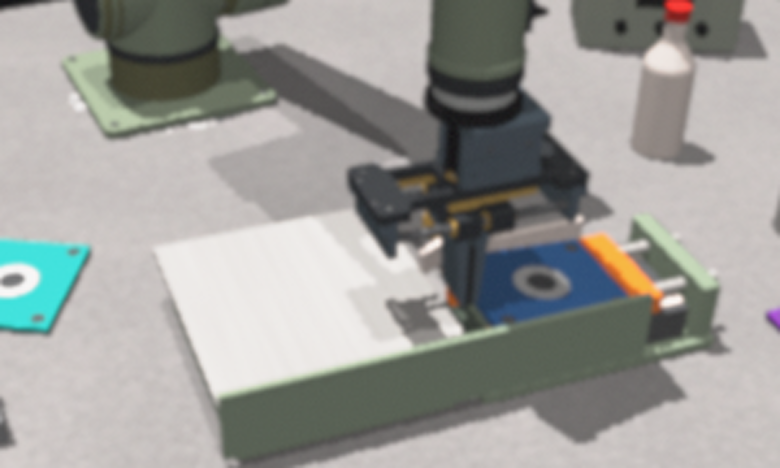

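The far lip is now meeting the plate's front edge (orange at (40,250) in the wrist view), and the rear edge is straight at col 311. The fingers look tapered at the tip, so I'll measure where the plate's edge really is.

```bash
python3 - <<'E'
from mv import *
p=cam('wrist')
for n,u,v,z in [('rear edge top',311,200,69),('rear edge low',311,250,69),('front edge',36,180,54),('lip edge -',60,320,62),('lip edge',28,180,62),('prong edge',311,180,61),('shelf end',359,250,62),('finger tip L',318,262,66),('finger tip R',338,262,66)]:
    print(n,w2v(px2w(0,u,v,z,p)).round(1))
print(w2px(0,[*v2w(-3,-86),66],p))
E
```

```text
rear edge top [ 42.6 -76.8]
rear edge low [ 18.9 -76.5]
front edge [49.5 56.6]
lip edge - [-21.2  53.2]
lip edge [50.6 54.1]
prong edge [ 50.5 -76.5]
shelf end [ 16.7 -99.5]
finger tip L [ 11.9 -79.7]
finger tip R [ 11.9 -89.3]
[331.09780433 290.68747676]
```

The contact edge is about 9 mm ahead of the TCP and the plate's rear is at y ≈ -77. I'll push on 12 mm, then lower the tip a little for more overlap (the fingers are past the shelf end by then).

>>> {"api": "jog_arm", "payload": {
  "deltas": [
    [[0,-0.003,0,0,0],[0,-0.006,0,0,0],[0,-0.009,0,0,0],[0,-0.012,0,0,0],[0,-0.012,0.003,0,0],[0,-0.012,0.006,0,0],[0,-0.012,0.007,0,0]]
  ]
}}

```text
time_s: 10.55
ee_pos: [591.7, 76.8, 76.6]
ee_rot: [179.8, -0.1, -5.1]
force: [-1.1, -12.3, 8.4]
gripper_width: 0.4
```

```bash
python3 - <<'E'
from mv import *
show()
f=env.grab_frame('wrist'); cv2.imwrite('pics/w8.png',f[:,:,::-1])
E
```

```text
t 10.55 ee [591.7  76.8  76.6] [ 1.7976e+02 -1.2000e-01 -5.0500e+00] vice [ -2.3 -75.9] F [ -1.1 -12.3   8.4] w 0.4
```

View pics/w8.png

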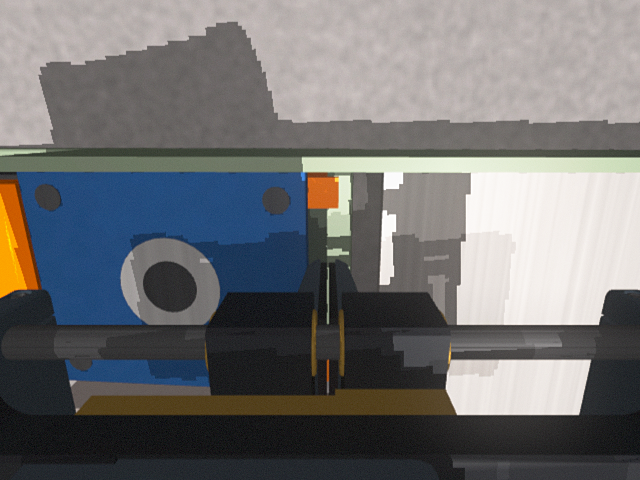

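```bash
python3 - <<'E'
from mv import *
p=cam('wrist')
for n,u,v,z in [('rear edge',306,200,69),('prong lip edge hidden; back',339,190,61),('lip edge',19,182,62),('lip edge',36,280,62),('shelf end',383,230,62),('tip',318,262,60)]:
    print(n,w2v(px2w(0,u,v,z,p)).round(1))
E
```

```text
rear edge [ 44.4 -65.3]
prong lip edge hidden; back [ 47.5 -79.8]
lip edge [51.1 62. ]
lip edge [ 4.5 64.2]
shelf end [  29.2 -100.2]
tip [ 12.9 -70.1]
```

```bash
python3 - <<'E'
from mv import *
f=env.grab_frame('scene'); a=cv2.imread('pics/scene0.png')[225:315,330:470]; b=f[225:315,330:470,::-1]
cv2.imwrite('pics/s8.png',cv2.resize(np.vstack([a,b]),None,fx=3.3,fy=3.3,interpolation=cv2.INTER_CUBIC))
f=env.grab_frame('top'); a=cv2.imread('pics/top0.png')[155:235,200:320]; b=f[155:235,200:320,::-1]
cv2.imwrite('pics/t8.png',cv2.resize(np.vstack([a,b]),None,fx=3.7,fy=3.7,interpolation=cv2.INTER_CUBIC))
E
```

```text
(no output)
```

View pics/s8.png

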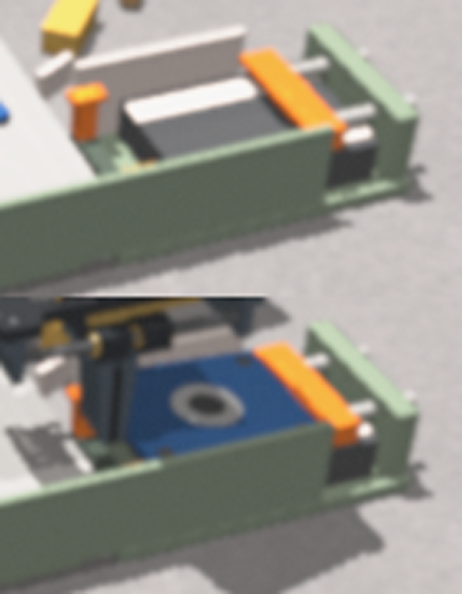

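View pics/t8.png

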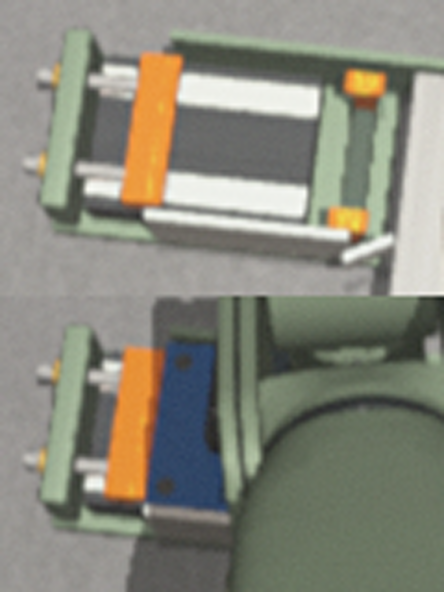

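The jaw is back ~12 mm (top view) but the plate's rear is at y -65. So the front edge is at +65, which is the lip edge and not the groove wall: the plate has not tipped and is butting the lip, because the finger holds its rear down. I'll back the finger off so the front can drop, then push again.

>>> {"api": "jog_arm", "payload": {
  "deltas": [
    [[0,0.003,0,0,0],[0,0.006,0,0,0],[0,0.009,-0.001,0,0],[0,0.012,-0.002,0,0],[0,0.015,-0.006,0,0],[0,0.018,-0.009,0,0],[0,0.024,-0.009,0,0],[0,0.03,-0.009,0,0],[0,0.03,-0.009,0,0],[0,0.03,-0.009,0,0]]
  ]
}}

```text
time_s: 11.53
ee_pos: [588.2, 48.8, 84.3]
ee_rot: [-180.0, 0.0, -5.2]
force: [-0.3, -0.2, -0.7]
gripper_width: 0.2
```

```bash
python3 - <<'E'
from mv import *
show();p=cam('wrist')
f=env.grab_frame('wrist'); cv2.imwrite('pics/w9.png',f[:,:,::-1])
f=env.grab_frame('scene');  b=f[205:315,300:470,::-1]
cv2.imwrite('pics/s9.png',cv2.resize(b,None,fx=4,fy=4,interpolation=cv2.INTER_CUBIC))
import pickle; pickle.dump(p,open('p9.pkl','wb'))
E
```

```text
t 11.53 ee [588.2  48.8  84.3] [-1.7999e+02  2.0000e-02 -5.1900e+00] vice [  -3.2 -104.1] F [-0.3 -0.2 -0.7] w 0.2
```

View pics/s9.png

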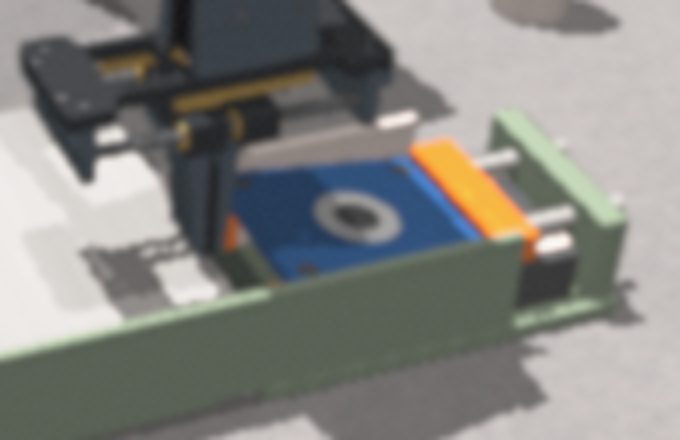

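View pics/w9.png

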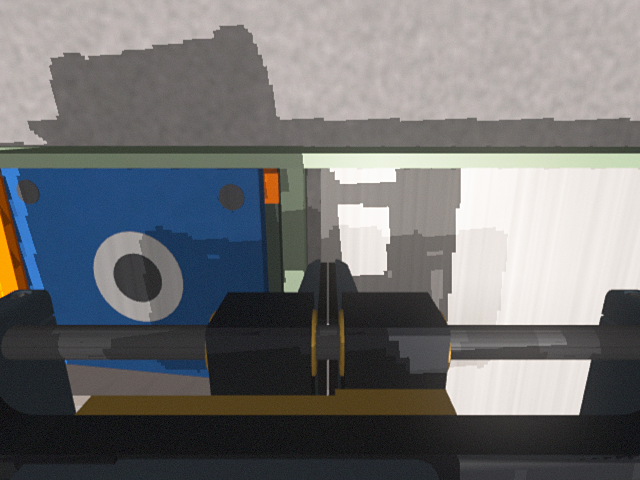

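```bash
python3 - <<'E'
from mv import *
import pickle; p4=pickle.load(open('p4.pkl','rb'));p=pickle.load(open('p9.pkl','rb'))
V4=np.array([600.7,152.25])
feats={'hfl':(259,37),'hfr':(423,37),'hnl':(264,171),'hnr':(414,171),'disc':(340,106),'nr':(432,189),'nl':(247,189)}
P={k:w2v(px2w(0,*uv,70,p4)) for k,uv in feats.items()}
c=np.array([ (P['hfl'][i]+P['hfr'][i]+P['hnl'][i]+P['hnr'][i])/4 for i in (0,1)])
for k in P: print(k,(P[k]-c).round(1))
# tilt fit in image w9: holes ±51?,±41
hx=np.mean([abs(P[k]-c)[0] for k in ['hfl','hfr','hnl','hnr']]); hy=np.mean([abs(P[k]-c)[1] for k in ['hfl','hfr','hnl','hnr']]); print(hx,hy)
from scipy.optimize import least_squares
obs=[((hx,hy),(27,192)),((hx,-hy),(232,196)),((0,0),(138,277))]
def res(q):
    y,z,th,x=q; r=[]
    for (a,b),uv in obs:
        X=[*v2w(x+a,y+b*np.cos(th)),z-b*np.sin(th)]; r+=list(w2px(0,X,p)-uv)
    return r
s=least_squares(res,[-8,62,.1,2]); print(s.x,np.degrees(s.x[2]),np.round(s.fun,1))
y,z,th,x=s.x; print('rear y,ztop',y-65*np.cos(th),z+65*np.sin(th),'front',y+65*np.cos(th),z-65*np.sin(th))
E
```

```text
hfl [42.  51.6]
hfr [ 42.  -52.2]
hnl [-42.   52.3]
hnr [-42.  -51.8]
disc [ 0.7 -0. ]
nr [-54.6 -65.2]
nl [-54.6  64.9]
42.03116473434666 51.976173338840496
[-7.66388333 61.03796378  0.12242682  1.55247047] 7.014540220739575 [-0.1 -0.2 -0.1  0.2  0.2 -0. ]
rear y,ztop -72.17737083092172 68.97584325191204 front 56.84960417089322 53.10008431317088
```

```bash
python3 - <<'E'
import cv2
a=cv2.imread('pics/w9.png')[140:300,0:330]; cv2.imwrite('pics/w9c.png',cv2.resize(a,None,fx=2.4,fy=2.4))
E
```

```text
(no output)
```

View pics/w9c.png

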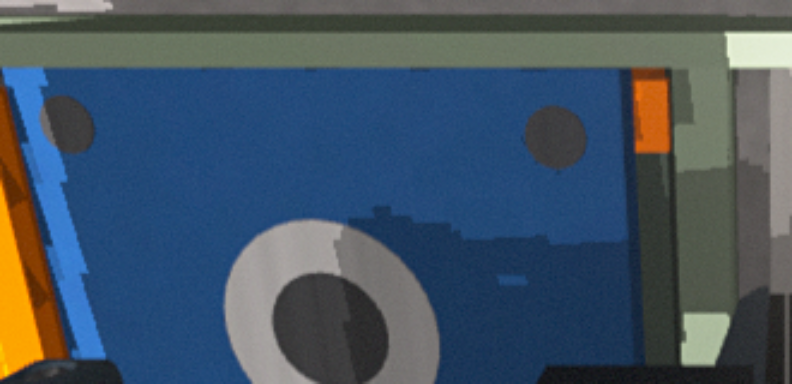

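The plate has now tipped: 7.0° tilt, front at y 57 on the bed (top z 53) under the lip, rear top z 69 on the prongs. Pushing again with a slightly lower tip.

>>> {"api": "jog_arm", "payload": {
  "deltas": [
    [[0,-0.006,0,0,0],[0,-0.012,0,0,0],[0,-0.018,0.001,0,0],[0,-0.022,0.004,0,0],[0,-0.025,0.007,0,0],[0,-0.028,0.008,0,0],[0,-0.031,0.008,0,0],[0,-0.034,0.008,0,0],[0,-0.037,0.008,0,0],[0,-0.039,0.008,0,0],[0,-0.039,0.008,0,0]]
  ]
}}

```text
time_s: 12.55
ee_pos: [591.6, 86.3, 75.6]
ee_rot: [179.8, 0.0, -5.1]
force: [0.8, -7.7, -1.3]
gripper_width: 0.5
```

```bash
cat > chk.py <<'E'
import sys
from mv import *
from scipy.optimize import least_squares
n=sys.argv[1]
show();p=cam('wrist')
f=env.grab_frame('wrist'); cv2.imwrite(f'pics/w{n}.png',f[:,:,::-1])
g=env.grab_frame('top'); b=g[155:235,200:320,::-1]; cv2.imwrite(f'pics/t{n}.png',cv2.resize(b,None,fx=5,fy=5,interpolation=cv2.INTER_CUBIC))
import pickle; pickle.dump(p,open(f'p{n}.pkl','wb'))
E
cat > tilt.py <<'E'
import sys,pickle
from mv import *
from scipy.optimize import least_squares
def tilt(n,obs):
    p=pickle.load(open(f'p{n}.pkl','rb'))
    def res(q):
        y,z,th,x=q; r=[]
        for (a,b),uv in obs: r+=list(w2px(0,[*v2w(x+a,y+b*np.cos(th)),z-b*np.sin(th)],p)-uv)
        return r
    s=least_squares(res,[-8,62,.1,2]); y,z,th,x=s.x
    print('x',x.round(1),'y',y.round(1),'tilt',np.degrees(th).round(1),'rear y,ztop',(y-65*np.cos(th)).round(1),(z+65*np.sin(th)).round(1),'front',(y+65*np.cos(th)).round(1),(z-65*np.sin(th)).round(1),np.round(s.fun,1))
E
python3 chk.py 10
```

```text
t 12.55 ee [591.6  86.3  75.6] [ 1.7977e+02  5.0000e-02 -5.0600e+00] vice [ -3.2 -66.5] F [ 0.8 -7.7 -1.3] w 0.5
```

View pics/w10.png

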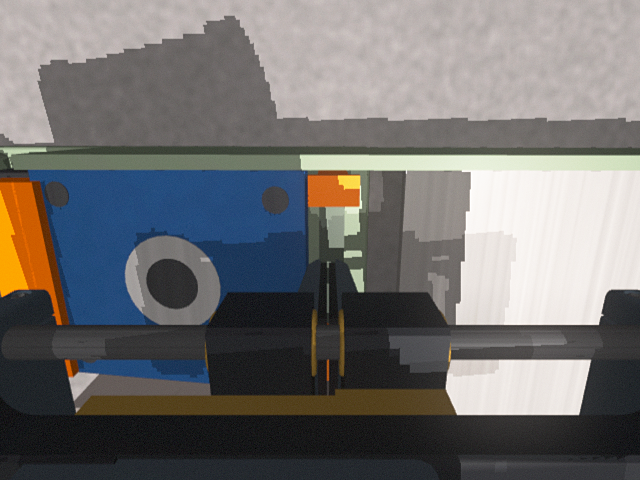

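View pics/t10.png

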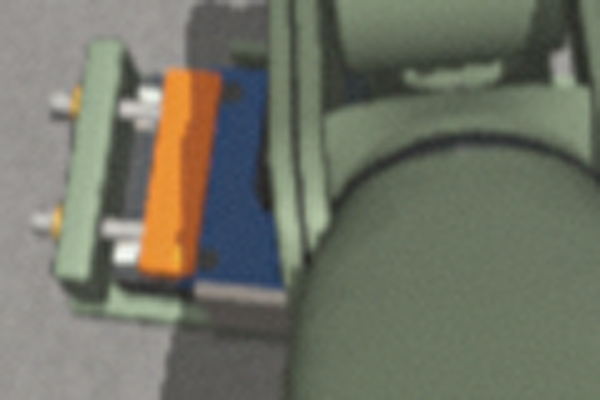

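```bash
python3 - <<'E'
from tilt import *
tilt(10,[((42,52),(57,194)),((42,-52),(276,199)),((0,0),(172,284))])
E
```

```text
x 2.0 y 8.5 tilt 7.9 rear y,ztop -55.9 71.3 front 72.9 53.5 [-0.2 -0.4 -0.2  0.4  0.5 -0.1]
```

Jaw back ~12 mm: front at y 72.9 and 7.7 N, matching the spring's 8 N. I'll push 8 mm more to ~19 mm, then lower.

>>> {"api": "jog_arm", "payload": {
  "deltas": [
    [[0,-0.002,0,0,0],[0,-0.004,0,0,0],[0,-0.006,0,0,0],[0,-0.008,0,0,0],[0,-0.008,0,0,0]]
  ]
}}

```text
time_s: 13.07
ee_pos: [592.2, 93.1, 75.6]
ee_rot: [179.6, 0.1, -5.0]
force: [1.2, -10.3, -0.2]
gripper_width: 0.5
```

```bash
python3 chk.py 11
```

```text
t 13.07 ee [592.2  93.1  75.6] [ 1.7965e+02  6.0000e-02 -5.0400e+00] vice [ -3.2 -59.7] F [  1.2 -10.3  -0.2] w 0.5
```

View pics/w11.png

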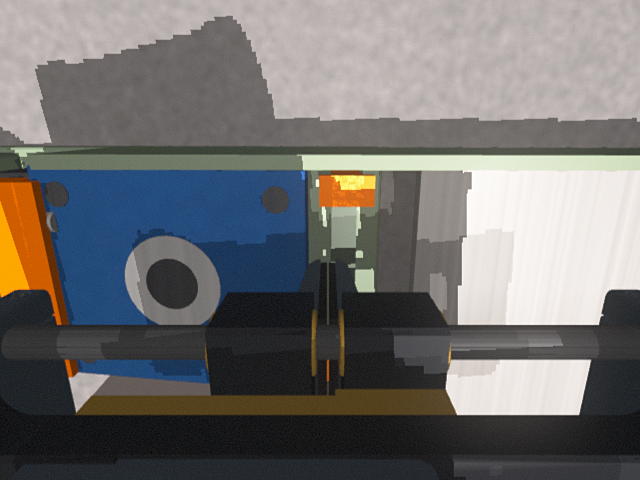

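The plate's rear edge (col 306) is now clear of the prong lip (col 318). Lowering.

>>> {"api": "jog_arm", "payload": {
  "deltas": [
    [[0,0,0.002,0,0],[0,0,0.004,0,0],[0,0,0.006,0,0],[0,0,0.008,0,0],[0,0,0.01,0,0],[0,0,0.012,0,0],[0,0,0.014,0,0],[0,0,0.016,0,0],[0,0,0.018,0,0],[0,0,0.018,0,0]]
  ]
}}

```text
time_s: 14.0
ee_pos: [592.3, 92.3, 58.4]
ee_rot: [179.6, 0.0, -5.0]
force: [-1.0, -13.4, 3.7]
gripper_width: 0.5
```

```bash
python3 chk.py 12
```

```text
t 14.0 ee [592.3  92.3  58.4] [ 1.7961e+02  3.0000e-02 -5.0300e+00] vice [ -3.  -60.5] F [ -1.  -13.4   3.7] w 0.5
```

View pics/w12.png

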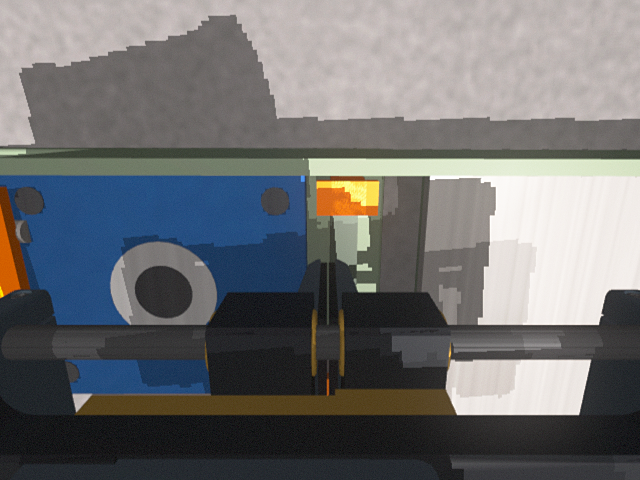

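```bash
python3 - <<'E'
from tilt import *
tilt(11,[((42,52),(57,195)),((42,-52),(276,199)),((0,0),(172,283))])
tilt(12,[((42,52),(30,200)),((42,-52),(275,201)),((0,0),(163,291))])
E
```

```text
x 1.4 y 16.0 tilt 6.6 rear y,ztop -48.6 67.3 front 80.6 52.4 [-0.4 -0.5 -0.5  0.3  0.9  0.1]
x 2.0 y 15.3 tilt 0.8 rear y,ztop -49.7 54.3 front 80.3 52.4 [-0.1 -0.2 -0.5 -0.3  0.6  0.5]
```

The rear is down (tilt 0.8°, rear top z 54, expected 53). I'll lower 2 mm more, then ease back so the springs seat it.

>>> {"api": "jog_arm", "payload": {
  "deltas": [
    [[0,0,0.002,0,0],[0,0,0.003,0,0],[0,0.002,0.003,0,0],[0,0.004,0.003,0,0],[0,0.006,0.003,0,0],[0,0.008,0.003,0,0],[0,0.01,0.003,0,0],[0,0.012,0.003,0,0],[0,0.014,0.003,0,0],[0,0.016,0.003,0,0],[0,0.018,0.003,0,0],[0,0.02,0.003,0,0],[0,0.022,0.003,0,0],[0,0.022,0.003,0,0]]
  ]
}}

```text
time_s: 15.27
ee_pos: [590.4, 74.2, 55.1]
ee_rot: [-180.0, 0.0, -5.2]
force: [-0.0, -0.1, 0.4]
gripper_width: 0.6
```

```bash
python3 chk.py 13
```

```text
t 15.27 ee [590.4  74.2  55.1] [-1.7999e+02  4.0000e-02 -5.1500e+00] vice [ -3.3 -78.7] F [-0.  -0.1  0.4] w 0.6
```

View pics/w13.png

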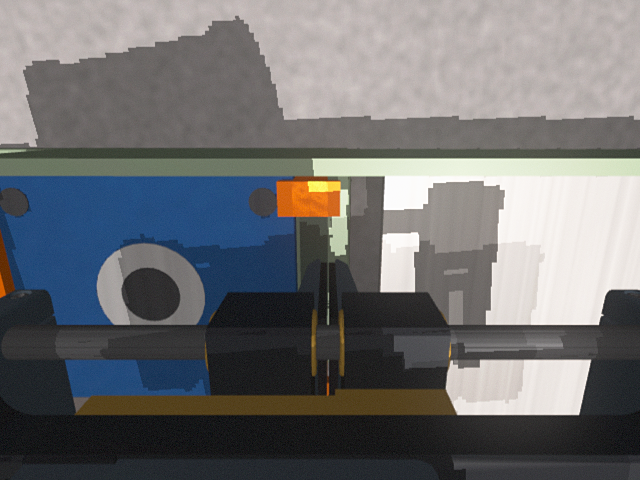

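The prong now overlaps the plate's rear edge (277–300, 200), and the tool force is zero. I'll rise straight up and look.

>>> {"api": "jog_arm", "payload": {
  "deltas": [
    [[0,0.001,-0.01,0,0],[0,0.001,-0.03,0,0],[0,0.001,-0.06,0,0],[0,0.001,-0.09,0,0],[-0.01,0.001,-0.12,0,0],[-0.04,-0.02,-0.14,0,0],[-0.07,-0.045,-0.15,0,0],[-0.1,-0.07,-0.15,0,0],[-0.12,-0.08,-0.15,0,0],[-0.12,-0.08,-0.15,0,0],[-0.12,-0.08,-0.15,0,0]]
  ]
}}

```text
time_s: 16.28
ee_pos: [477.7, 165.2, 206.5]
ee_rot: [-180.0, -0.1, -5.0]
force: [-0.1, -1.1, 0.6]
gripper_width: 0.5
```

```bash
python3 chk.py 14
```

```text
t 16.28 ee [477.7 165.2 206.5] [-1.7998e+02 -1.0000e-01 -5.0100e+00] vice [-123.6    1.9] F [-0.1 -1.1  0.6] w 0.5
```

View pics/w14.png

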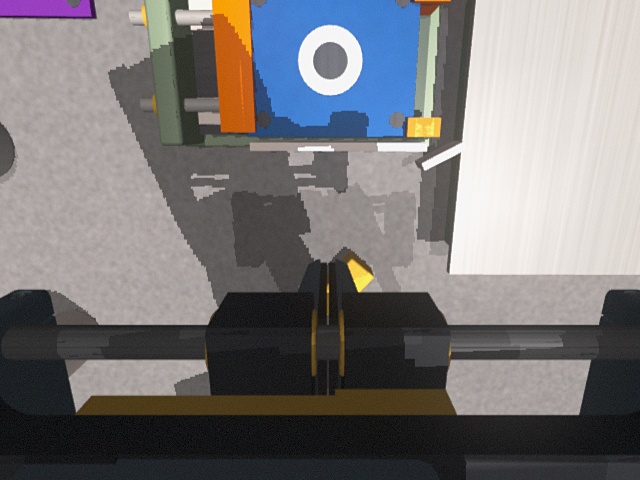

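```bash
python3 - <<'E'
from tilt import *
tilt(14,[((-42,52),(264,119)),((-42,-52),(398,121)),((0,0),(330,60))])
p=pickle.load(open('p14.pkl','rb'))
for n,u,v,z in [('disc',330,60,53),('far lip edge',254,60,62),('far lip',254,132,62),('near lip edge -x prong',407,127,61),('prong back',440,127,61),('rear edge',417,60,53),('disc',330,60,53)]: print(n,w2v(px2w(0,u,v,z,p)).round(1))
a=cv2.imread('pics/w14.png')[0:175,130:470]; cv2.imwrite('pics/w14c.png',cv2.resize(a,None,fx=2.3,fy=2.3,interpolation=cv2.INTER_CUBIC))
E
```

```text
x 1.3 y 1.8 tilt 5.6 rear y,ztop -62.9 61.8 front 66.5 49.1 [-0.2  0.8  0.2 -1.2  0.1  0.4]
disc [2.  1.8]
far lip edge [ 0.5 56.9]
far lip [-49.8  59.5]
near lip edge -x prong [-45.9 -56.9]
prong back [-45.9 -82. ]
rear edge [  2.2 -63.1]
disc [2.  1.8]
```

View pics/w14c.png

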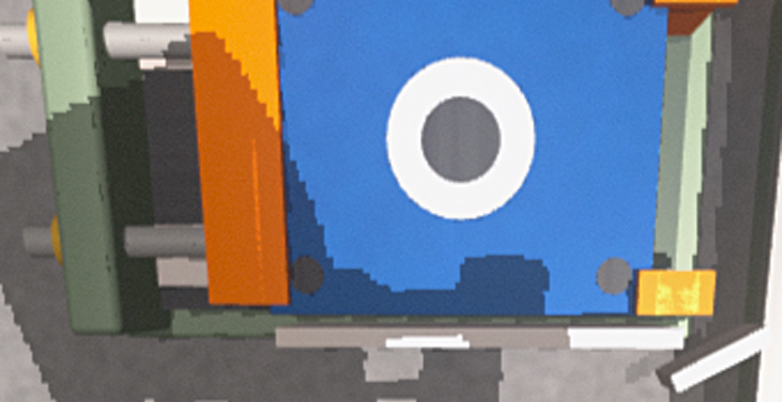

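The plate sits under the lips. The tilt fit from these few points is weak, so I'll take a better view with all four holes and both prongs.

>>> {"api": "jog_arm", "payload": {
  "deltas": [
    [[0.02,0,0,0,0],[0.05,0,0,0,0],[0.06,0,-0.02,0,0],[0.06,0,-0.03,0,0],[0.06,0,-0.03,0,0],[0.06,0,-0.03,0,0]]
  ]
}}

```text
time_s: 16.88
ee_pos: [538.0, 158.7, 235.6]
ee_rot: [-180.0, -0.0, -5.2]
force: [-0.5, -0.5, -0.6]
gripper_width: 0.8
```

```bash
python3 chk.py 15; python3 - <<'E'
import cv2
a=cv2.imread('pics/w15.png')[0:290,100:500]; cv2.imwrite('pics/w15c.png',cv2.resize(a,None,fx=2,fy=2,interpolation=cv2.INTER_CUBIC))
E
```

```text
t 16.88 ee [538.  158.7 235.6] [-1.7999e+02 -1.0000e-02 -5.1900e+00] vice [-63.    0.8] F [-0.5 -0.5 -0.6] w 0.8
```

View pics/w15c.png

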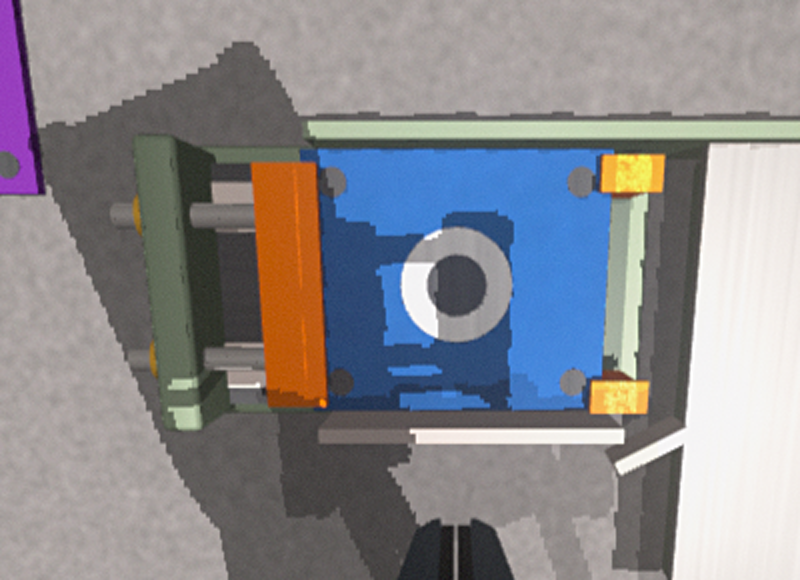

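```bash
python3 - <<'E'
from tilt import *
h=lambda u,v:(u/2+100,v/2)
tilt(15,[((-42,52),h(341,381)),((-42,-52),h(572,381)),((42,52),h(333,181)),((42,-52),h(581,181)),((0,0),h(457,285))])
p=pickle.load(open('p15.pkl','rb'))
for n,u,v,z in [('far lip',318,163,62),('far lip',327,405,62),('p+ lip',601,172,61),('p+ back',664,172,61),('p- lip',591,397,61),('p- back',648,397,61),('shelf end',697,285,62),('shelf end',707,143,62),('disc',457,285,53),('rear edge',608,285,53)]: print(n,w2v(px2w(0,*h(u,v),z,p)).round(1))
print(delta(now(),(430,-334,200,-2.5)),w2px('top',(464,-334,92)),w2px('top',(540,-334,92)))
E
```

```text
x 1.7 y 1.4 tilt -0.2 rear y,ztop -63.6 51.1 front 66.4 51.4 [ 0.1  0.   0.3 -0.1 -0.2  0.2 -0.   0.1 -0.1 -0.2]
far lip [49.7 57.4]
far lip [-49.2  58.5]
p+ lip [ 46.3 -57. ]
p+ back [ 46.2 -82.5]
p- lip [-46.  -57.4]
p- back [-46.  -82.4]
shelf end [  1.8 -99.5]
shelf end [ 57.  -98.7]
disc [1.6 1.4]
rear edge [  1.5 -63.8]
[-62.3  500.45  34.77  -2.65] [476.80204621 251.93165803] [475.38221973 219.59346522]
```

Seated: tilt -0.2°, centre at vice (1.7, 1.4) mm, near lips at -57 (back ~2–4), far lip ~58 (back ~5), both lips over the plate. Within calibration that is centred. Now the lever: I'll go behind its knob on the -x side.

>>> {"api": "jog_arm", "payload": {
  "deltas": [
    [[-0.002,0.012,0,0,0],[-0.005,0.036,0,0,0],[-0.01,0.068,0,0,0],[-0.014,0.104,0,0,0],[-0.018,0.14,0,0,0],[-0.023,0.176,0,0,0],[-0.028,0.212,0,0,0],[-0.032,0.248,0,0,0],[-0.036,0.284,0,0,0],[-0.041,0.32,0,-1,0],[-0.046,0.356,0,-1,0],[-0.05,0.392,0.01,-2,0],[-0.056,0.428,0.02,-2,0],[-0.062,0.464,0.03,-2.6,0],[-0.066,0.488,0.035,-2.6,0],[-0.067,0.5,0.035,-2.6,0],[-0.067,0.5,0.035,-2.6,0],[-0.067,0.5,0.035,-2.6,0]]
  ]
}}

```text
time_s: 18.48
ee_pos: [426.2, -332.3, 200.6]
ee_rot: [-180.0, -0.0, -2.6]
force: [-0.5, 0.0, 0.1]
gripper_width: 0.4
```

```bash
python3 chk.py 16; python3 - <<'E'
from h import *
f=env.grab_frame('scene'); cv2.imwrite('pics/s16.png',f[:,:,::-1])
E
```

```text
t 18.48 ee [ 426.2 -332.3  200.6] [-179.95   -0.     -2.6 ] vice [-130.5 -498.2] F [-0.5  0.   0.1] w 0.4
```

View pics/w16.png

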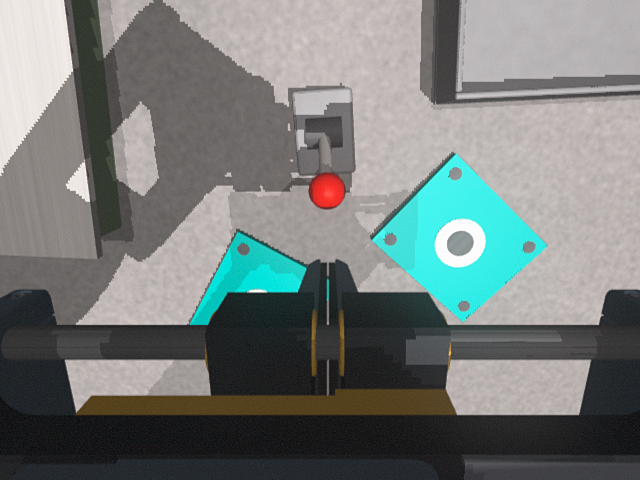

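View pics/s16.png

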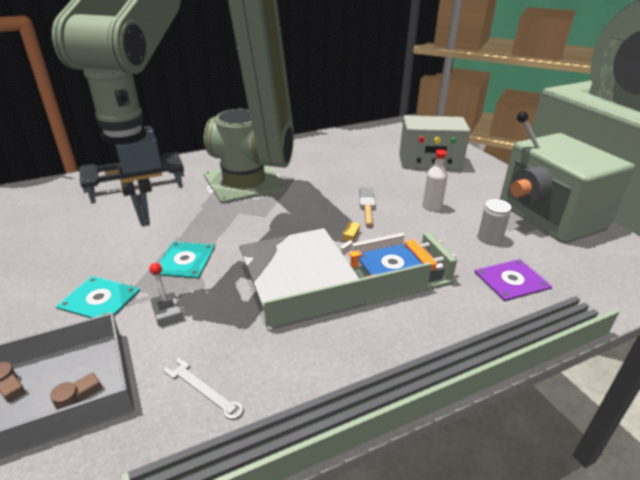

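```bash
python3 - <<'E'
from mv import *
import pickle;p=pickle.load(open('p16.pkl','rb'))
print('ball',px2w(0,327,190,92,p)); print([px2w(0,u,v,25,p).round(0)[:2] for u,v in [(291,89),(351,86),(299,175),(354,172)]])
E
```

```text
ball [ 461.37953997 -331.98601241   92.        ]
[array([ 535., -306.]), array([ 535., -355.]), array([ 465., -308.]), array([ 465., -355.])]
```

In the wrist view the ball is at (327,190), which is (461,-332), and the base centre is (500,-331). Descending just behind it.

>>> {"api": "jog_arm", "payload": {
  "deltas": [
    [[-0.004,0,0.02,0,0],[-0.004,0,0.05,0,0],[-0.004,0,0.08,0,0],[-0.004,0,0.098,0,0],[-0.004,0,0.099,0,0],[-0.004,0,0.099,0,0]]
  ]
}}

```text
time_s: 19.13
ee_pos: [422.8, -331.4, 101.3]
ee_rot: [-179.9, 0.1, -2.4]
force: [-0.3, -0.3, 0.2]
gripper_width: 0.5
```

>>> {"api": "jog_arm", "payload": {
  "deltas": [
    [[0.005,0,0,0,0],[0.012,0,0,0,0],[0.019,0,0,0,0],[0.026,0,0,0,0],[0.033,0,0,0,0],[0.04,0,0,0,0],[0.047,0,0,0,0],[0.054,0,0,0,0],[0.061,0,0,0,0],[0.067,0,0,0,0],[0.073,0,0,0,0],[0.078,0,0,0,0],[0.081,0,0,0,0],[0.083,0,0,0,0],[0.085,0,0,0,0],[0.085,0,0,0,0]]
  ]
}}

```text
time_s: 20.47
ee_pos: [507.7, -336.5, 101.5]
ee_rot: [180.0, -0.0, -2.5]
force: [-0.6, -0.3, 0.6]
gripper_width: 0.3
```

```bash
python3 chk.py 17
```

```text
t 20.47 ee [ 507.7 -336.5  101.5] [ 1.7999e+02 -2.0000e-02 -2.5400e+00] vice [ -49.  -495.1] F [-0.6 -0.3  0.6] w 0.3
```

View pics/w17.png

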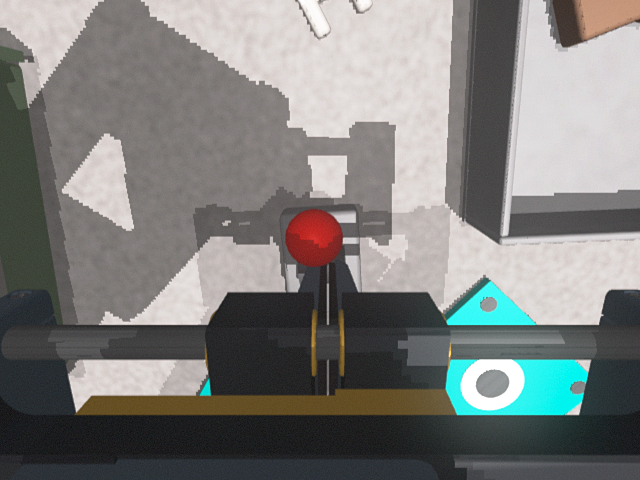

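The ball (314,237) rides ahead of the fingertip and no stop has been felt yet. I'll ease on to the stop.

>>> {"api": "jog_arm", "payload": {
  "deltas": [
    [[0.001,0,0,0,0],[0.002,0,0,0,0],[0.003,0,0,0,0],[0.004,0,0,0,0],[0.004,0,0,0,0]]
  ]
}}

```text
time_s: 20.98
ee_pos: [508.7, -336.5, 101.5]
ee_rot: [-180.0, 0.3, -2.5]
force: [-8.2, 0.1, 4.1]
gripper_width: 0.9
```

Stop reached: 8 N at TCP x 508.7, where 509.4 was predicted. Backing off, rising and checking everything.

>>> {"api": "jog_arm", "payload": {
  "deltas": [
    [[-0.004,0,0,0,0],[-0.015,0,0,0,0],[-0.035,0,0,0,0],[-0.06,0,-0.01,0,0],[-0.08,0,-0.04,0,0],[-0.09,0,-0.08,0,0],[-0.1,0,-0.1,0,0],[-0.1,0.03,-0.12,0,0],[-0.1,0.06,-0.12,0,0],[-0.1,0.09,-0.12,0,0],[-0.1,0.1,-0.12,0,0],[-0.1,0.1,-0.12,0,0],[-0.1,0.1,-0.12,0,0]]
  ]
}}

```text
time_s: 22.07
ee_pos: [406.7, -431.4, 220.9]
ee_rot: [-179.9, 0.0, -2.6]
force: [-0.1, -0.1, -0.0]
gripper_width: 0.8
```

```bash
python3 - <<'E'
from mv import *
show()
f=env.grab_frame('top'); cv2.imwrite('pics/t18.png',f[:,:,::-1])
f=env.grab_frame('scene'); cv2.imwrite('pics/s18.png',f[:,:,::-1])
E
```

```text
t 22.07 ee [ 406.7 -431.4  220.9] [-1.799e+02  2.000e-02 -2.590e+00] vice [-141.1 -598.6] F [-0.1 -0.1 -0. ] w 0.8
```

View pics/t18.png

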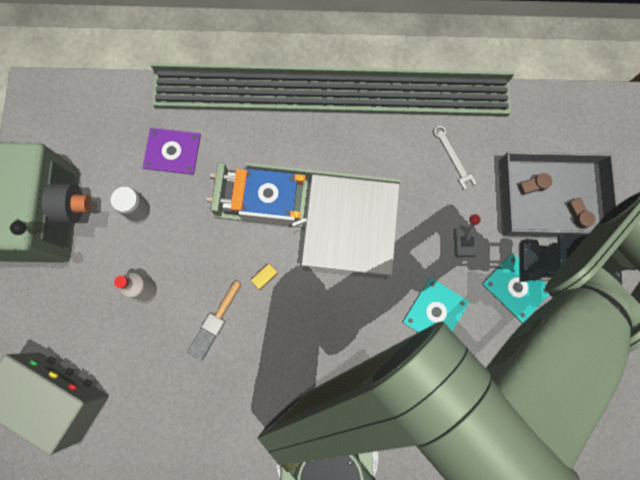

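View pics/s18.png

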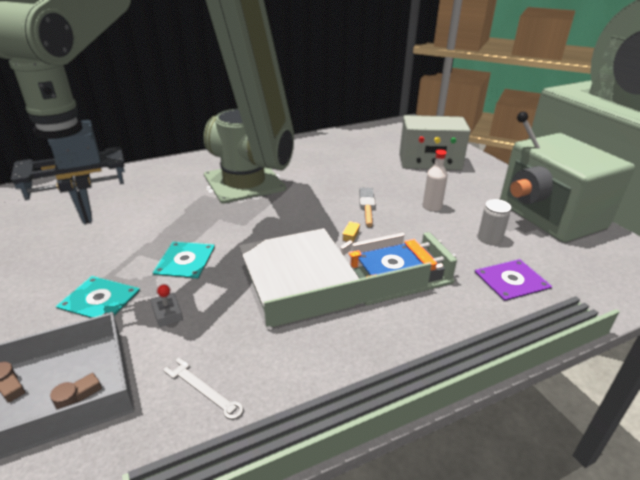

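In the top view the knob is at (475,219), predicted (475.4,219.6) for fully over. The plate is seated at (268,193), and the bystanders are where they were. Handing in.

```bash
python3 -c "
from workcell import env
print(env.job_done()); s=env.state(); print(s['time_s'],s['force'])"
```

```text
the job is handed in; nothing more can be done
None
the job is handed in; nothing more can be done
```

The blue plate is seated flat in the spring vice under both lips, and the red-knobbed lever is thrown fully over. The job was handed in at about 22 s of the 69 s allowed.

**How it went:** I squared the plate against the fence with both fingers, pushed it along with closed fingers, drove the far jaw back about 19 mm, and lowered the rear edge behind the near jaw. I then eased off so the springs took the plate, rose clear, and pushed the lever to its stop.

**What went wrong on the way:**
- **First push into the vice:** the plate did not tip, and its front edge butted the far lip, pushing that jaw back about 12 mm. I backed off, confirmed it had tipped (7.0°, front edge under the lip), and pushed again.
- **Vice position:** my first estimate was about 3 mm off across and 1.5 mm along. I corrected it from the fence contact and the wrist view.

**Last checks:**
- **Plate:** after release the tilt was -0.2°, with both lips over it. Its centre measured 1.7 mm across and 1.4 mm along from the vice centre.
- **Jaws:** they did not read equal. The far jaw was back about 5 mm and the near jaw about 2 mm, where a seated plate should give 4 mm each. That is close to the camera's 2 mm accuracy, so I took it as centred.
- **Lever:** I felt the stop at 8 N, and the knob showed at the predicted pixel for fully over.
- **Other things on the table:** they looked unmoved in the last pictures, and the arm was clear of everything.

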